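# Set the changeover interlock to the green breaker

### The job

On the changeover board, push the orange interlock slide along its rail with your fingertips until its spring pin drops into the notch in front of the breaker with the green lever, then let go and leave it clicked in there. Only push the slide, never grip it from both sides or pull up its pin, and leave everything else on the counter and the cabinet where it is.

Things in the scene. Friction and masses are not known exactly. Their poses are not given: they have to be found in the camera images.
- breaker_green: white double-pole breaker with green lever and stripe, fixed on the board, centre 112 mm beyond the rail line, origin under its centre. Like its red, yellow and blue neighbours (any order) 36 mm wide along the rail, 85 mm long across it, nose 77 mm and lever top 87 mm above the counter
- rail_mid (a point): middle of the rail, on the track's top, 22 mm above the counter. Rail 270 mm long, 38 mm wide. The track has four notches, at board y = -90, -45, +45, +90 mm, one in front of each breaker; the middle (y = 0) is the neutral parking zone without a notch.
- board: grey changeover board lying flat on the counter, 260 x 320 x 12 mm. Origin: on the counter, under the middle of the rail. y runs along the rail, x points from the rail to the row of breakers (away from the robot), z up. Breakers and a grey blank filler begin 69 mm from the rail line in +x; beside and above the rail the space is free.
- interlock (a joint): position of the slide along the rail (m): the board-frame y of its centre; end stops at +-0.107. About 2 N of friction; it cannot leave the rail. Between notches it stays where it is left. Within about 4 mm of a notch centre it is drawn in by itself; getting out of a notch takes about 10 to 16 N along the rail.
- pin (a joint): the spring pin in the slide (m): about 0 while it rides up on the track, about +0.004 when it has dropped into a notch, negative if it were pulled up. Pushing through a notch is felt as the push force falling off, then rising as the pin climbs out.
- interlock_mid (a point): centre of the interlock slide: an upright orange block, 24 mm thick along the rail, 96 mm wide across it, from 29 to 71 mm above the counter (centre at 50 mm), white pointer line on top at its +x end
- pin_knob (a point): top of the black pin knob, 16 mm in diameter, standing up through the middle of the orange block, 90 mm above the counter while riding, 86 mm when dropped
- green_notch (a point): point on the rail line, 50 mm above the counter, where the slide's centre must come: at the notch in front of the breaker with the green lever
- bulb_mid (a point): middle of the white dome bulb, 68 mm wide, 72 mm high, on the lid of the red drawer cabinet
- torch_mid (a point): middle of the silver torch standing on its head, 42 mm wide, 130 mm high, on the cabinet lid
- bulb_gripper_mid (a point): middle of the grey and black silicone bulb gripper, 62 mm wide, 75 mm high, on the cabinet lid
- spare_breaker_mid (a point): middle of a loose white single-pole breaker, 85 x 18 x 76 mm, standing on the counter to the right of the board
- screw_jar_mid (a point): middle of a glass screw jar, 52 mm wide, 65 mm high, on the counter to the left of the board
- screwdriver_mid (a point): middle of a screwdriver lying on the counter at the left
- meter_mid (a point): middle of a yellow multimeter, 150 x 75 x 43 mm, lying on the counter at the left
- drawer_mid (a point): point in the middle of the top drawer of the red cabinet (240 x 220 x 170 mm, at the right of the counter), a little open

How it is judged:
At the end, for the whole second after the job is handed in: the spring pin has dropped more than 2 mm, the slide's centre is within 5 mm of the notch in front of the green breaker, and the slide is at rest (value of joint pin above 0.002 m and horizontal distance between interlock_mid and green_notch below 0.005 m and velocity of joint interlock between -0.005 and 0.005 m/s); the robot touches nothing.
It fails at once if the slide is gripped (pressed on both push faces at once) (contact force between the fingers and interlock_c1 above 1 N and contact force between the fingers and interlock_c2 above 1 N).
It fails at once if the pin is pulled up by more than 3 mm (value of joint pin below -0.003 m).
It fails at once if another thing is moved by more than 20 mm (distance of any of bulb_mid, torch_mid, bulb_gripper_mid, spare_breaker_mid, screw_jar_mid, screwdriver_mid, meter_mid, drawer_mid from where it was at the start of the episode above 0.02 m).
It also fails if it takes over 35 s, if anything falls off the work surface, if the arm or the gripper's body presses on something with over 40 N, if the wrist force passes 120 N, or if a joint passes its speed limit or range.

### The arm

A 6-joint arm with a two-finger parallel gripper is mounted at the origin on the work surface. World frame = base frame: x ahead of the robot, y to its left, z up, the work surface at z = 0. Lengths are in m, angles in rad, forces in N, time in s.
With the tool pointing down it reaches from about 0.275 to 0.75 m from the base axis. Payload 10.2 kg.
Tool frame: the origin (TCP) lies midway between the tips of the shut fingers; the grasp point (between the pads) lies 19 mm behind it; z points along the fingers, y is the line along which they close (so a half turn about z gives the same grasp; the last joint's range is limited). The gripper opens to 88 mm and grips with 3 to 60 N. Pads are 18 mm wide; open, the fingers measure 123 mm over their backs; the gripper's body (75 mm by 187 mm) begins 45 mm behind the grasp point.
Start: joints at [0.918, 0.313, 1.498, -0, 1.331, -0.223], TCP at [0.219, 0.477, 0.199] pointing down, gripper open.
Joint ranges: [-2.94, 2.94], [-0.97, 2.17], [0.19, 2.56], [-1.23, 4.37], [0.02, 3.11], [-2.88, 2.88]. Speed limits (rad/s): [2.39, 2.39, 3.01, 3.14, 3.14, 3.14].

### API

Orientations are given as a rotation vector (axis times angle).
In Python, from station import manip gives the robot as it stands.
- The arm moves only by the tool drive_tool, never from a script. Its argument "steps" is a list of rows, each a list of 7 numbers: the shift along the world's x, y, z in cm, then the turn, a rotation vector about the world's x, y, z in degrees, then the opening in per cent of the stroke, from 0 (shut) to 100 (fully open). A call has 1 to 12 rows; each row is the pose to reach, as a shift and turn from the pose commanded when the call began; what a row does not reach only later rows make up. A row lasts 1/8 s, in which the tool goes at most 62.5 mm and 10.7 degrees, less where a joint would pass 70% of its speed; a pose out of reach is approached as far as the arm can. A call with a gripper value outside its range is refused whole. The fingers move at their own pace and stop on an object; the grip force is fixed at half the most. Time passes only in rows, so rows that repeat a pose let the fingers close. It gives the time, the measured TCP pose, the force, the opening and the grip force at its end, in the units of the state.
- manip.sense(): the state, without advancing time (a new reading comes with each control period).
- manip.camera(name): name is "scene" or "top" or "wrist"; returns a dict with "image" (400x640x3 uint8, red, green, blue), "fov_y" (degrees; the focal length in pixels is half the picture's height over the tangent of half this angle, whatever the lens; pixels are square), "cx", "cy" (the principal point, pixels), "k1" (the pictures are not rectified: a ray, as slopes to the right and down, at radius r is drawn at 1 + k1 r^2 times it, then the intrinsics apply), "eye" and "orientation" of the camera in the world. Camera axes: x right, y down, z forward; pixel columns grow to the right and rows downward; lengths in m; the calibration is good to about 2 mm. A picture is of the moment at which its call begins. There is no depth.
- manip.sign_off(): hands the job in; it is judged then, once.
The state is a dict: "time_s": time; "joints": joint angles; "joint_vel": joint speeds; "tau": joint torques, N m; "tool_pos": TCP position; "ee_rot": TCP orientation; "ft_force": force on the tool from outside, world axes, zero at the start; "ft_torque": the same for the moment, N m; "opening": opening from 0.0 (shut) to 1.0 (fully open); "gripper_force": force on a finger pad.
Only numpy, scipy, OpenCV 4.12 (cv2) and the standard library are available. Lean on these libraries where they do the work, as an engineer would, in place of code of your own. Each camera call takes 0.05 s, during which the arm holds its last target. There are 200 camera calls.

## Working session

There is one attempt and no reset: what is moved stays moved. The work goes in short steps, Python scripts to look and compute and a tool call to move; the robot and the scene stay as the last step left them, time stands still between calls to the robot, and variables do not carry over. Pictures are saved under pics/ and viewed, at most 10 in all, crops included, and the job is handed in when it is done.

Besides the shell and the picture viewer there is one more tool, called after "Emit:" in YAML: its name, and indented under it one key for each argument. drive_tool: Moves the arm, as the interface text tells. Its arguments: {"type":"object","properties":{"steps":{"type":"array"}},"required":["steps"]}

```bash
mkdir -p pics; cat > h.py <<'E'
import numpy as np,cv2
from station import manip
from scipy.spatial.transform import Rotation as R
def cam(n):
    c=manip.camera(n); c['image']=np.asarray(c['image']); return c
def rot(c):
    o=np.asarray(c['orientation'],float)
    return o if o.shape==(3,3) else R.from_rotvec(o).as_matrix() if o.size==3 else R.from_quat(o).as_matrix()
def ray(c,u,v):
    f=200/np.tan(np.radians(c['fov_y'])/2)
    K=np.array([[f,0,c['cx']],[0,f,c['cy']],[0,0,1.]])
    p=cv2.undistortPoints(np.array([[[u,v]]],float),K,np.array([c['k1'],0,0,0.]))[0,0]
    # one-parameter radial model matches OpenCV's k1
    return rot(c)@np.array([p[0],p[1],1.])
def onz(c,u,v,z):
    d=ray(c,u,v); e=np.asarray(c['eye']); return e+d*(z-e[2])/d[2]
def save(c,n): cv2.imwrite('pics/'+n,cv2.cvtColor(c['image'],cv2.COLOR_RGB2BGR))
def blobs(c,lo,hi,amin=60):
    h=cv2.cvtColor(c['image'],cv2.COLOR_RGB2HSV); m=cv2.inRange(h,lo,hi)
    n,l,s,ce=cv2.connectedComponentsWithStats(m)
    return [(ce[i].round(1),s[i].tolist()) for i in range(1,n) if s[i][4]>amin],m
E
python3 - <<'E'
from h import *
for n in('scene','top'):
    c=cam(n); save(c,n+'0.png'); print(n,c['orientation'],c['eye'],c['fov_y'],c['k1'])
    for k,lo,hi in(('or',(8,150,120),(18,255,255)),('gr',(45,100,50),(85,255,255)),('red',(0,150,80),(5,255,255)),('yel',(22,130,100),(35,255,255)),('blu',(95,120,60),(125,255,255))):
        print(k,blobs(c,lo,hi)[0])
print(manip.sense())
E
```

```text
scene [-1.94887265 -1.0229445   0.56933387] [ 1.53140834 -0.63312343  0.9312053 ] 50.448966392876955 0.02406843070235369
or [(array([240.5, 257.9]), [18, 123, 545, 277, 45101]), (array([455.6, 182.5]), [429, 174, 42, 18, 195]), (array([620.5, 251.1]), [587, 192, 53, 111, 1871]), (array([358.2, 271.7]), [338, 260, 45, 29, 119]), (array([140.1, 335.8]), [115, 320, 51, 33, 730])]
gr []
red [(array([368.5, 169.5]), [360, 164, 18, 12, 100]), (array([169.5, 266.1]), [112, 209, 110, 106, 6586]), (array([369.2, 288.6]), [341, 263, 57, 54, 1823])]
yel [(array([428.8, 185.6]), [412, 173, 38, 26, 448])]
blu [(array([ 36.4, 127. ]), [0, 0, 108, 307, 17435]), (array([270.4, 119.1]), [260, 96, 19, 40, 485]), (array([410.8, 266. ]), [385, 244, 51, 48, 1481]), (array([322.4, 314.1]), [294, 287, 58, 57, 2174])]
top [-2.16591048  2.18207568 -0.1120935 ] [ 0.45650075 -0.00352929  1.29436721] 54.341841662372964 -0.05151082511934125
or [(array([349.7, 259.5]), [117, 97, 458, 303, 59993]), (array([518.2, 131.2]), [501, 128, 35, 8, 251]), (array([122.6, 191.6]), [95, 174, 50, 35, 447]), (array([328.7, 223.
[... 499 characters left out ...]
{'time_s': 0.1, 'joints': array([ 9.17638809e-01,  3.13365412e-01,  1.49829894e+00,  1.41890086e-05,
        1.33099426e+00, -2.23398262e-01]), 'joint_vel': array([ 2.07574988e-05, -4.30696889e-04, -2.12844678e-03,  4.42127928e-04,
        4.16795565e-04,  4.13280641e-04]), 'tau': array([ 1.91225372e-03, -4.02819550e+01, -2.52643758e+01,  6.95563573e-02,
        3.42767942e-02, -3.22301878e-05]), 'tool_pos': array([0.21860053, 0.4770629 , 0.19895638]), 'ee_rot': array([-6.69787240e-01, -3.06888688e+00,  1.50673810e-03]), 'ft_force': array([ 0.08098506,  0.41565126, -0.38095458]), 'ft_torque': array([ 0.02231053, -0.00946889,  0.01067834]), 'gripper_force': 0.0, 'opening': 1.0000810832804465}
```

View pics/top0.png

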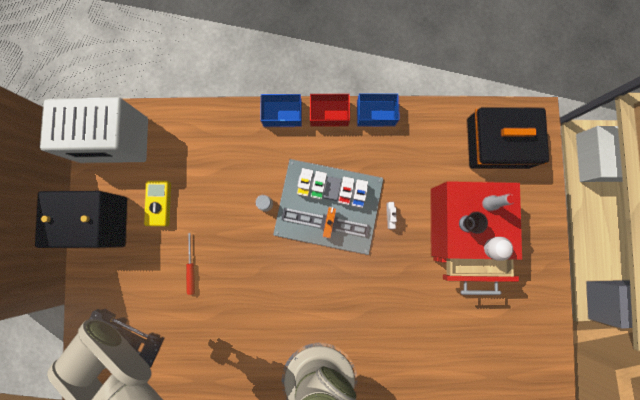

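View pics/scene0.png

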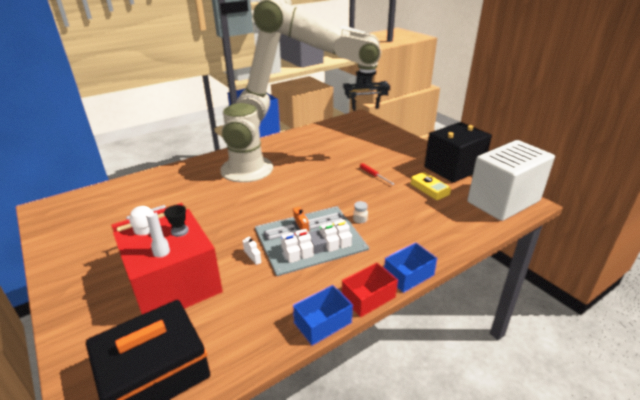

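The top view shows the grey board around (330,207). The breakers run yellow (305,183), green (319,184), red (346,190), blue (361,193), and the orange slide sits at (329,223), near neutral. Green is therefore the +45 mm notch, and I need finer measurements.

```bash
python3 - <<'E'
from h import *
c=cam('top'); im=c['image']
cv2.imwrite('pics/crop.png',cv2.resize(cv2.cvtColor(im[150:265,260:410],cv2.COLOR_RGB2BGR),None,fx=5,fy=5,interpolation=cv2.INTER_CUBIC))
h=cv2.cvtColor(im,cv2.COLOR_RGB2HSV)
roi=np.zeros(im.shape[:2],np.uint8); roi[150:262,268:386]=255
m=cv2.inRange(h,(0,0,60),(179,70,255))&roi
m=cv2.morphologyEx(m,cv2.MORPH_OPEN,np.ones((3,3)))
k=max(cv2.findContours(m,0,2)[0],key=cv2.contourArea)
q=cv2.minAreaRect(k); b=cv2.boxPoints(q)
print('rect',q,b.round(1).tolist()); P=[onz(c,*p,.012)[:2].round(4).tolist() for p in b];print(P)
o=cv2.inRange(h,(8,170,140),(18,255,255))&roi
o[:200]=0
n,l,s,ce=cv2.connectedComponentsWithStats(o);i=1+s[1:,4].argmax();print('or',ce[i],s[i],onz(c,*ce[i],.068)[:2])
pts=np.argwhere(l==i)[:,::-1].astype(np.float32);r=cv2.minAreaRect(pts);print(r,[onz(c,*p,.071)[:2].round(4).tolist() for p in cv2.boxPoints(r)])
for nm,lo,hi in(('g',(40,120,60),(90,255,255)),('r',(0,150,100),(5,255,255)),('y',(24,130,100),(35,255,255)),('b',(95,120,60),(125,255,255))):
    g=cv2.inRange(h,lo,hi)&roi; p=np.argwhere(g)[:,::-1]
    if len(p): print(nm,len(p),p.mean(0),onz(c,*p.mean(0),.08)[:2])
E
```

```text
rect ((328.2868347167969, 206.3200225830078), (97.28124237060547, 78.62211608886719), 11.560131072998047) [[272.79998779296875, 235.10000610351562], [288.5, 158.10000610351562], [383.79998779296875, 177.60000610351562], [368.1000061035156, 254.60000610351562]]
[[0.4707, 0.1491], [0.727, 0.0976], [0.6589, -0.22], [0.4047, -0.1626]]
or [328.72619048 223.06547619] [323 208  12  29 168] [ 0.50649708 -0.03347471]
((329.1346130371094, 222.32693481445312), (7.452412128448486, 28.43683624267578), 11.309932708740234) [[0.4675, -0.0142], [0.5549, -0.0324], [0.5501, -0.0554], [0.4628, -0.037]]
g 57 [317.07017544 190.54385965] [0.60831759 0.0024484 ]
r 52 [344.73076923 195.90384615] [ 0.59077215 -0.08420617]
y 64 [303.359375 187.59375 ] [0.61796267 0.04546308]
b 64 [358.953125 198.8125  ] [ 0.58128202 -0.12872237]
```

View pics/crop.png

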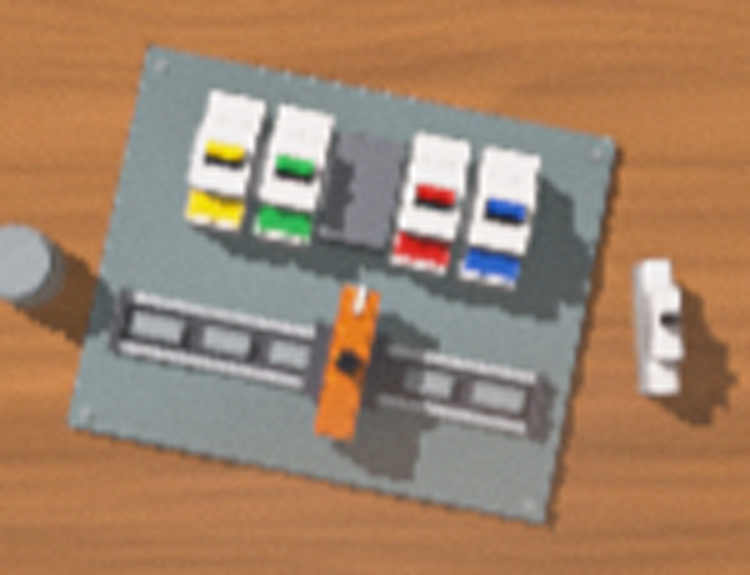

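Yaw is about -11.8°, the slide sits about 12 mm to the blue side of neutral, and green_notch is about (0.520, 0.021). The push direction is (0.206, 0.978). Next I move to a hover on the slide's -y side and shut the fingers.

Emit:
drive_tool:
  steps:
    - [27.8,-56.5,0,0,0,12.7,0]
    - [27.8,-56.5,0,0,0,12.7,0]
    - [27.8,-56.5,0,0,0,12.7,0]
    - [27.8,-56.5,0,0,0,12.7,0]
    - [27.8,-56.5,0,0,0,12.7,0]
    - [27.8,-56.5,0,0,0,12.7,0]
    - [27.8,-56.5,0,0,0,12.7,0]
    - [27.8,-56.5,0,0,0,12.7,0]
    - [27.8,-56.5,0,0,0,12.7,0]
    - [27.8,-56.5,0,0,0,12.7,0]
    - [27.8,-56.5,0,0,0,12.7,0]
    - [27.8,-56.5,0,0,0,12.7,0]

```text
time_s: 1.65
tool_pos: [0.4965, -0.0876, 0.199]
ee_rot: [-0.327, -3.123, -0.001]
ft_force: [-1.2, -0.6, 0.4]
opening: 0.004
gripper_force: 0.0
```

```bash
cat > look.py <<'E'
from h import *
import sys
c=cam('wrist'); save(c,sys.argv[1]); h=cv2.cvtColor(c['image'],cv2.COLOR_RGB2HSV)
u=np.array([.206,.978]);w=np.array([.978,-.206])
def bd(p): return (p[:2]@w).round(4),(p[:2]@u).round(4)
for nm,lo,hi,z in(('orange',(8,170,120),(18,255,255),.071),('green',(40,120,60),(90,255,255),.08),('red',(0,150,100),(4,255,255),.08),('yellow',(24,130,100),(35,255,255),.08),('blue',(98,120,60),(125,255,255),.08)):
    B,m=blobs(c,lo,hi,150)
    for ce,s in B:
        if nm=='orange' and s[4]>40000: continue
        print(nm,ce,s,'board x,y',bd(onz(c,*ce,z)))
s=manip.sense();print(s['tool_pos'],bd(s['tool_pos']),s['ft_force'])
E
python3 look.py w1.png
```

```text
orange [378.5 175.2] [364, 128, 31, 101, 2221] board x,y (np.float64(0.4976), np.float64(0.0701))
green [426.5 252. ] [411, 246, 32, 13, 407] board x,y (np.float64(0.5741), np.float64(0.1205))
red [ 54.2 226.8] [0, 124, 130, 197, 16275] board x,y (np.float64(0.547), np.float64(-0.248))
yellow [468.2 252. ] [452, 246, 33, 14, 408] board x,y (np.float64(0.5742), np.float64(0.1625))
yellow [473.1 291.7] [460, 286, 27, 12, 278] board x,y (np.float64(0.6202), np.float64(0.1739))
blue [296.2 250.1] [285, 246, 32, 14, 199] board x,y (np.float64(0.5718), np.float64(-0.0095))
blue [521.8 381.6] [469, 358, 103, 42, 3445] board x,y (np.float64(0.7424), np.float64(0.2493))
[ 0.49636631 -0.08681596  0.19929645] (np.float64(0.5033), np.float64(0.0173)) [ 0.47675509  0.80634694 -0.32838326]
```

View pics/w1.png

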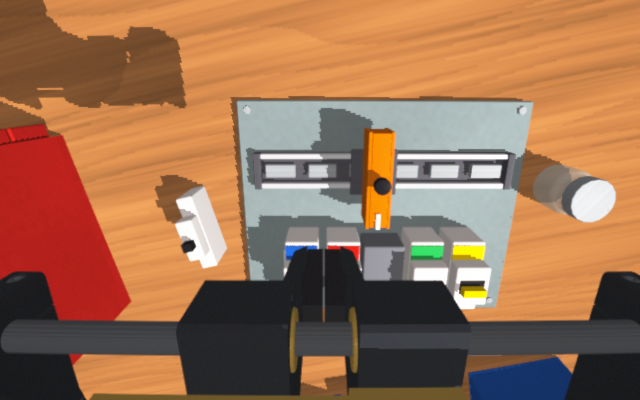

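The wrist view agrees: slide at (378,175), green stripe at (427,252), clear space on the blue side. In board y, the slide is at 0.070 and the target at 0.128. I descend now.

Emit:
drive_tool:
  steps:
    - [0,0,-5,0,0,0,0]
    - [0,0,-10,0,0,0,0]
    - [0,0,-14,0,0,0,0]
    - [0,0,-15.5,0,0,0,0]
    - [0,0,-15.5,0,0,0,0]

```text
time_s: 2.33
tool_pos: [0.4968, -0.087, 0.0448]
ee_rot: [-0.325, -3.125, -0.0]
ft_force: [0.1, -0.1, 1.0]
opening: 0.004
gripper_force: 0.0
```

Emit:
drive_tool:
  steps:
    - [0.2,1,0,0,0,0,0]
    - [0.4,2,0,0,0,0,0]
    - [0.5,2.4,0,0,0,0,0]
    - [0.6,2.9,0,0,0,0,0]
    - [0.7,3.4,0,0,0,0,0]
    - [0.7,3.4,0,0,0,0,0]

```text
time_s: 3.08
tool_pos: [0.5039, -0.0537, 0.0445]
ee_rot: [0.326, 3.125, -0.0]
ft_force: [-0.2, 0.3, 0.7]
opening: 0.012
gripper_force: 0.5
```

```bash
python3 look.py w2.png; python3 - <<'E'
from h import *
c=cam('top');cv2.imwrite('pics/crop2.png',cv2.resize(cv2.cvtColor(c['image'][150:265,260:410],cv2.COLOR_RGB2BGR),None,fx=4,fy=4))
E
```

```text
orange [359.2 201.3] [339, 153, 54, 128, 3658] board x,y (np.float64(0.4737), np.float64(0.0698))
red [314.6 363.5] [301, 356, 28, 17, 421] board x,y (np.float64(0.5652), np.float64(0.0474))
yellow [511.4 362.4] [484, 354, 56, 18, 848] board x,y (np.float64(0.5652), np.float64(0.1571))
[ 0.50383987 -0.05375121  0.0444432 ] (np.float64(0.5038), np.float64(0.0512)) [ 0.5431741  -0.90042489  0.42774108]
```

View pics/w2.png

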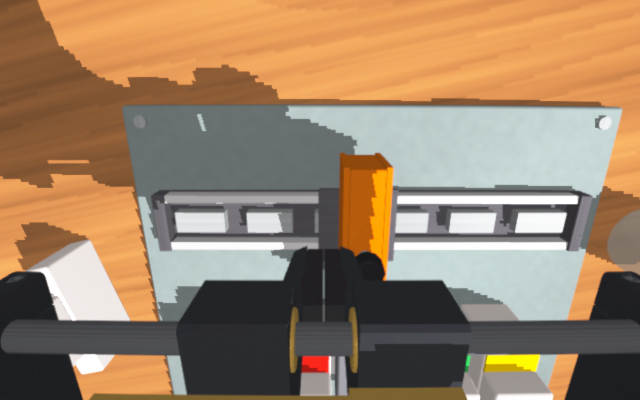

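The slide has barely moved, so the fingertips are slimmer than assumed and contact is about now. I keep pushing slowly.

Emit:
drive_tool:
  steps:
    - [0.1,0.5,0,0,0,0,0]
    - [0.2,1.0,0,0,0,0,0]
    - [0.3,1.5,0,0,0,0,0]
    - [0.4,2.0,0,0,0,0,0]

```text
time_s: 3.68
tool_pos: [0.5079, -0.0345, 0.0445]
ee_rot: [0.327, 3.124, -0.002]
ft_force: [-1.2, -7.5, 0.2]
opening: -0.0
gripper_force: 3.6
```

```bash
python3 look.py w3.png
```

```text
orange [358.2 201.6] [337, 153, 54, 128, 3798] board x,y (np.float64(0.4738), np.float64(0.0889))
yellow [486.5 362.6] [465, 355, 45, 17, 690] board x,y (np.float64(0.5651), np.float64(0.1626))
[ 0.50795742 -0.03388706  0.04450022] (np.float64(0.5038), np.float64(0.0715)) [ 0.8914493 -2.0926819  0.3153667]
```

The slide now rides with the fingertips at an offset of about 18 mm. The tool target is about 0.108 to 0.110 in board y, so I push another 32 mm.

Emit:
drive_tool:
  steps:
    - [0.1,0.5,0,0,0,0,0]
    - [0.2,1.0,0,0,0,0,0]
    - [0.3,1.5,0,0,0,0,0]
    - [0.4,2.0,0,0,0,0,0]
    - [0.5,2.5,0,0,0,0,0]
    - [0.6,2.8,0,0,0,0,0]
    - [0.65,3.1,0,0,0,0,0]
    - [0.65,3.1,0,0,0,0,0]

```text
time_s: 4.72
tool_pos: [0.5142, -0.0022, 0.0443]
ee_rot: [-0.326, -3.124, -0.001]
ft_force: [0.6, -0.4, -1.1]
opening: 0.005
gripper_force: 0.0
```

```bash
python3 look.py w4.png
```

```text
orange [359.1 202.3] [339, 154, 53, 127, 3674] board x,y (np.float64(0.4737), np.float64(0.1222))
green [340.1 364.1] [335, 356, 12, 17, 191] board x,y (np.float64(0.565), np.float64(0.1139))
blue [151.3 362.9] [123, 354, 57, 19, 910] board x,y (np.float64(0.5648), np.float64(0.0089))
[ 0.5141949  -0.00233567  0.0443902 ] (np.float64(0.5034), np.float64(0.1036)) [ 0.58064601 -0.16463828 -0.1053762 ]
```

Emit:
drive_tool:
  steps:
    - [0.03,0.15,0,0,0,0,0]
    - [0.06,0.3,0,0,0,0,0]

```text
time_s: 5.03
tool_pos: [0.5149, 0.0003, 0.0444]
ee_rot: [-0.326, -3.125, 0.0]
ft_force: [0.5, -1.2, 0.6]
opening: 0.004
gripper_force: 0.4
```

```bash
python3 look.py w5.png
```

```text
orange [357.7 202.9] [336, 154, 53, 127, 3945] board x,y (np.float64(0.4742), np.float64(0.1242))
green [338. 364.] [331, 356, 16, 17, 256] board x,y (np.float64(0.5652), np.float64(0.1154))
blue [147.7 362.6] [120, 354, 56, 18, 886] board x,y (np.float64(0.565), np.float64(0.0094))
[5.14894604e-01 4.83791250e-04 4.44393318e-02] (np.float64(0.5035), np.float64(0.1065)) [ 0.08193728 -0.42764186 -1.0898759 ]
```

Emit:
drive_tool:
  steps:
    - [0.03,0.15,0,0,0,0,0]
    - [0.03,0.15,0,0,0,0,0]

```text
time_s: 5.32
tool_pos: [0.5152, 0.0019, 0.0444]
ee_rot: [0.326, 3.125, 0.0]
ft_force: [-0.1, 0.1, -0.5]
opening: 0.003
gripper_force: 0.0
```

```bash
python3 look.py w6.png
```

```text
orange [356.8 202.2] [336, 154, 52, 127, 3849] board x,y (np.float64(0.4738), np.float64(0.1254))
green [336.7 363.9] [328, 356, 19, 17, 304] board x,y (np.float64(0.565), np.float64(0.1163))
blue [144.7 362.8] [117, 354, 56, 18, 910] board x,y (np.float64(0.5651), np.float64(0.0093))
[0.51519505 0.00186239 0.04442906] (np.float64(0.5035), np.float64(0.108)) [-0.08645875  0.75628311  0.69752403]
```

View pics/w6.png

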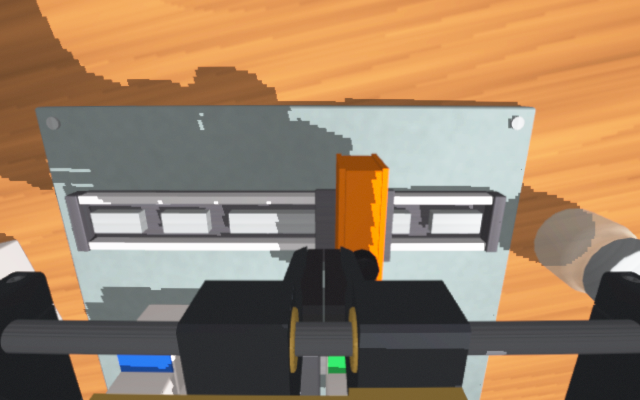

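The slide is close to the notch but the force is too noisy to tell. I back off, rise and check.

Emit:
drive_tool:
  steps:
    - [-0.3,-1.5,0,0,0,0,0]
    - [-0.6,-3,0,0,0,0,0]
    - [-0.6,-3,5,0,0,0,0]
    - [-0.6,-3,10,0,0,0,0]
    - [-0.6,-3,15.5,0,0,0,0]
    - [-0.6,-3,15.5,0,0,0,0]
    - [-0.6,-3,15.5,0,0,0,0]

```text
time_s: 6.25
tool_pos: [0.5086, -0.0288, 0.1984]
ee_rot: [-0.327, -3.123, -0.0]
ft_force: [-0.7, 0.4, -0.3]
opening: 0.005
gripper_force: 0.0
```

```bash
python3 look.py w7.png; python3 - <<'E'
from h import *
c=cam('wrist')
cv2.imwrite('pics/w7c.png',cv2.resize(cv2.cvtColor(c['image'][80:320,180:500],cv2.COLOR_RGB2BGR),None,fx=2.5,fy=2.5,interpolation=cv2.INTER_CUBIC))
E
```

```text
orange [375.4 175.6] [361, 129, 31, 100, 2235] board x,y (np.float64(0.4975), np.float64(0.127))
green [370.9 253. ] [355, 247, 33, 14, 411] board x,y (np.float64(0.5744), np.float64(0.1248))
red [ 31.6 234.1] [0, 136, 87, 184, 7088] board x,y (np.float64(0.5544), np.float64(-0.2129))
red [283.6 252.4] [271, 247, 32, 13, 304] board x,y (np.float64(0.5737), np.float64(0.0379))
yellow [413.1 253. ] [397, 246, 33, 15, 413] board x,y (np.float64(0.5745), np.float64(0.1669))
blue [245.1 253. ] [229, 247, 33, 13, 413] board x,y (np.float64(0.5744), np.float64(-0.0005))
blue [499.4 382.1] [462, 359, 84, 41, 2526] board x,y (np.float64(0.7415), np.float64(0.2822))
[ 0.50843064 -0.02862103  0.19795979] (np.float64(0.5031), np.float64(0.0767)) [-0.0218599  -0.21244858 -0.76278686]
```

View pics/w7c.png

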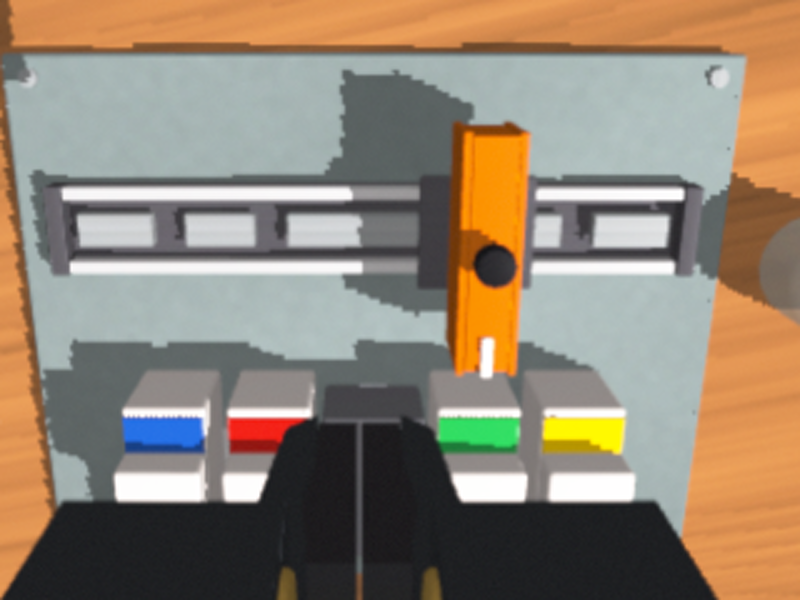

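```bash
python3 - <<'E'
from h import *
c=cam('wrist'); print(c['eye'],manip.sense()['tool_pos'])
for n,x in(('w1',378),('w7',375)):
    im=cv2.imread(f'pics/{n}.png'); g=im.max(2).astype(float)
    h=cv2.cvtColor(im,cv2.COLOR_BGR2HSV)
    roi=np.zeros(g.shape,bool); roi[172:200,x-8:x+16]=1
    m=(g<90)&roi
    nn,l,s,ce=cv2.connectedComponentsWithStats(m.astype(np.uint8)); i=1+s[1:,4].argmax()
    o=cv2.inRange(h,(8,170,120),(18,255,255)); o[:120]=0;o[240:]=0
    w=(im[:,:,2].astype(float)); wl=(im.min(2)>200); 
    r=np.argwhere(wl[205:235,x-15:x+15]).mean(0)+[205,x-15]
    print(n,'knob',ce[i],s[i],'pointer row,col',r,[ (np.where(o[k,x-25:x+25])[0][[0,-1]]+x-25).tolist() for k in(140,160,210)])
E
```

```text
[ 0.42952357 -0.01093595  0.38184655] [ 0.50856106 -0.02838758  0.19800047]
w1 knob [381.58454106 185.62318841] [374 178  16  17 207] pointer row,col [221.27941176 377.70588235] [[368, 394], [367, 393], [365, 389]]
w7 knob [377.38461538 185.10576923] [370 177  16  17 208] pointer row,col [222.6969697  374.48484848] [[364, 390], [364, 389], [362, 386]]
```

The slide is at about 0.127 against a notch at about 0.128. The knob also shifted about 2 px in row and 1 px in column relative to the block, which matches the expected 4 mm drop. The arm is clear, so I hand in.

```bash
python3 -c "
from station import manip
print(manip.sign_off())"
```

```text
the job is handed in; nothing more can be done
None
```

I pushed the orange slide to within about 2 mm of the green breaker's notch, let go and handed the job in; the camera shows the pin dropped, but I did not confirm it with a push test, and the hand-in returned no verdict.

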